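Knock the sprung locking pins home under the guard

TASK

Take the mallet by its handle and knock both sprung pins of the sloping fixture fully home, one after the other, with brisk taps struck squarely along each pin, in under the guard; each pin stops solid at a depth of its own that you can only feel, so stop there and do not pound on. Touch the fixture with nothing but the mallet, leave the things standing round about undisturbed, and finally stand the mallet upright on its round black rest again.

Things in the scene. Friction and masses are not known exactly. Their poses are not given: they have to be found in the camera images.
- mallet: loose knocking mallet, 220 g, 150 mm tall, standing upright on its striking face: white plastic round head 50 mm across and 55 mm high, a steel collar 30 mm across up to 63 mm, then a straight square wooden handle, 22 x 22 mm with flat sides, from 63 to 150 mm, in line with the head. Origin: centre of the striking face; z runs along the handle, x and y square to its flats.
- rest: fixed flat black rubber disc, 110 mm across, 6 mm thick, on which the mallet stands. Origin: centre of its underside.
- fixture: fixed bench fixture: grey base plate 170 x 224 x 12 mm under an aluminium face, 110 x 176 mm, that slopes at 35 deg, its outward normal leaning towards the front (own -x). Two steel pins stand out square to the face, 90 mm apart along own y; a guard lies above them, so each can be struck only along its own axis, from the front. Origin: centre of the base's underside; z up.
- guard_rim (a point): middle of the front lower edge of the fixture's guard: a level clear plate with a steel rim, 8 mm thick, 220 mm wide (own y), reaching 116 mm back (+x) from here; it stands 218 mm above the table on two 14 mm posts at 102 mm behind and 104 mm either side of this point.
- pin_a_head (a point): centre of the crown of the pin at own y = +45 mm of the fixture: a slightly domed round steel head 30 mm across and 13 mm thick on a 14 mm shank. z points out along the pin (35 deg from vertical), so it is driven along -z. It moves with the pin. The head is cushioned: from 12 N up it also gives on its shank, up to 5 mm at 42 N.
- pin_b_head (a point): the same for the pin at own y = -45 mm.
- pin_a (a joint): how far that pin is driven in (m): 0 fully out (crown 51 mm off the sloping face); starts 0 to 8 mm in. Spring and friction resist with 6 to 11 N; it stays where it is left. It stops solid at a depth between 16 and 30 mm, not the same as the other pin's and not visible from outside: it is home when it goes no further.
- pin_b (a joint): the same for the other pin.
- white_bottle: bystander: white bottle 42 mm across, 85 mm tall, beside the fixture. Origin: centre of its underside.
- timer: bystander: flat timer 70 x 64 x 20 mm, beside the fixture. Origin: centre of its underside.
- small_amber: bystander: small amber bottle 36 mm across, 70 mm tall, behind the mallet's rest. Origin: centre of its underside.
Things that resemble listed ones, but are neither listed nor needed, are in the scene too. Of the things that look like the mallet, the largest one is meant.

How it is judged:
On the way, in this order (a step that is already met when the one before it is completed fails the run):
1. a brisk tap of the mallet, held in line with the pin (within 12 deg), drives one pin inward at over 3 cm/s (((contact force between mallet and fixture above 2 N and velocity of joint pin_a above 0.03 m/s and angle between the z axis of mallet and the z axis of pin_a_head, either way round below 0.21 rad) or (contact force between mallet and fixture above 2 N and velocity of joint pin_b above 0.03 m/s and angle between the z axis of mallet and the z axis of pin_b_head, either way round below 0.21 rad))), for 0.02 s.
2. with one pin home, such a tap drives the other (((value of joint pin_a above 0.016 m and (contact force between mallet and fixture above 2 N and velocity of joint pin_b above 0.03 m/s and angle between the z axis of mallet and the z axis of pin_b_head, either way round below 0.21 rad)) or (value of joint pin_b above 0.026 m and (contact force between mallet and fixture above 2 N and velocity of joint pin_a above 0.03 m/s and angle between the z axis of mallet and the z axis of pin_a_head, either way round below 0.21 rad)))), for 0.02 s.
At the end, for the whole second after the job is handed in: Both pins are within 2 mm of their solid stops (pin_a over 16 mm in, pin_b over 26 mm in), and the mallet stands upright (within 6 deg), at rest, on the black rest with its centre within 30 mm of the rest's (value of joint pin_a above 0.016 m and value of joint pin_b above 0.026 m and horizontal distance between mallet and rest below 0.03 m and angle between mallet's own z axis and vertical below 0.1 rad and z of mallet in the frame of rest between 0.003 and 0.01 m and linear speed of mallet below 0.02 m/s); the robot touches nothing.
It fails at once if the mallet is driven against the fixture or a pin with more than 80 N (pounding on after the pin is home) (contact force between mallet and fixture above 80 N).
It fails at once if the robot itself pushes on the fixture or its pins (over 3 N) (contact force between any of the fingers, the arm and fixture above 3 N).
It fails at once if a bystander is shifted by more than 20 mm or tipped over (distance of any of white_bottle, timer, small_amber from where it was at the start of the episode above 0.02 m or angle between any of white_bottle, timer, small_amber's own z axis and vertical above 0.3 rad).
It also fails if it takes over 61 s, if anything falls off the work surface, if the arm or the gripper's body presses on something with over 40 N, if the wrist force passes 120 N, or if a joint passes its speed limit or range.

ROBOT

A 6-joint arm with a two-finger parallel gripper is mounted at the origin on a cart in front of the work surface, level with it; the furniture and walls round the work are solid. World frame = base frame: x ahead of the robot, y to its left, z up, the work surface at z = 0. Lengths are in m, angles in rad, forces in N, time in s.
With the tool pointing down it reaches from about 0.325 to 1 m from the base axis. Payload 5.1 kg.
Tool frame: the origin (TCP) lies midway between the tips of the shut fingers; the grasp point (between the pads) lies 19 mm behind it; z points along the fingers, y is the line along which they close (so a half turn about z gives the same grasp; the last joint's range is limited). The gripper opens to 85 mm and grips with 20 to 120 N. Pads are 22 mm wide; open, the fingers measure 114 mm over their backs; the gripper's body (76 mm by 85 mm) begins 54 mm behind the grasp point. The pads swing forward as they close: fully open they stand 13 mm farther back than shut.
Start: joints at [1.128, 0.124, 1.65, -0, 1.367, -0.083], TCP at [0.229, 0.608, 0.231] pointing down, gripper open.
Joint ranges: [-2.61, 2.61], [-1.02, 2.33], [0.03, 2.71], [-1.35, 4.49], [0.32, 2.68], [-2.91, 2.91]. Speed limits (rad/s): [2.57, 2.57, 3.14, 3.14, 3.14, 3.14].

INTERFACE

Orientations are given as a rotation vector (axis times angle).
In Python, from rig import manip gives the robot as it stands.
- The arm moves only by the shell command python3 -m crank 'ROWS'. ROWS is JSON, one flat list of numbers, 5 for each row, row after row: the opening, from -1 (shut) to 1 (fully open), then the shift along the tool's x, y, z in cm, then the turn about the tool's z in degrees. In form: [hand, tx, ty, tz, turn, hand, tx, ty, tz, turn, ...]. A call has exactly 10 rows; each row is the pose to reach, as a shift and turn from the pose commanded when the call began, along the tool's axes at that moment; what a row does not reach only later rows make up. A row lasts 1/12 s, in which the tool goes at most 41.7 mm and 7.16 degrees, less where a joint would pass 70% of its speed; a pose out of reach is approached as far as the arm can. A call with a gripper value outside its range is refused whole. The fingers move at their own pace and stop on an object; the grip force is fixed at half the most. Time passes only in rows, so rows that repeat a pose let the fingers close, or fill a call up. It gives the time, the measured TCP pose, the force, the opening and the grip force at its end, in the units of the state.
- manip.read_state(): the state, without advancing time (a new reading comes with each control period).
- manip.snapshot(name): name is "scene" or "top"; returns the picture (400x640x3 uint8, blue, green, red); there is no depth.
- manip.camera_info(name): a dict with "fx", "fy", "cx", "cy" (pixels), "R" (3x3) and "t" (3): a world point X has camera coordinates R X + t. Camera axes: x right, y down, z forward; pixel columns grow to the right and rows downward; lengths in m; the calibration is good to about 2 mm. A picture is of the moment at which its call begins. camera_info takes no time and is no camera call.
- manip.job_done(): hands the job in; it is judged then, once.
The state is a dict: "t": time; "joint_positions": joint angles; "joint_velocities": joint speeds; "tau": joint torques, N m; "position": TCP position; "tool_rot": TCP orientation; "ft_force": force on the tool from outside, world axes, zero at the start; "ft_torque": the same for the moment, N m; "width": finger opening in m; "finger_force": force on a finger pad.
Only numpy, scipy, OpenCV 4.12 (cv2) and the standard library are available. Lean on these libraries where they do the work, as an engineer would, in place of code of your own. Each camera call takes 0.05 s, during which the arm holds its last target. There are 200 camera calls.

## Working session

There is one attempt and no reset: what is moved stays moved. The work goes in short steps, Python scripts to look and compute and a shell command to move; the robot and the scene stay as the last step left them, time stands still between calls to the robot, and variables do not carry over. Pictures are saved under pics/ and viewed, at most 10 in all, crops included, and the job is handed in when it is done.

```bash
ls; mkdir -p pics; python3 - <<'E'
from rig import manip
import cv2
for n in("scene","top"):
    im=manip.snapshot(n); cv2.imwrite(f"pics/{n}0.png",im)
    c=manip.camera_info(n); print(n,c)
print(manip.read_state())
E
```

```text
pics
scene {'fx': 410.1252165907327, 'fy': 410.1252165907327, 'cx': 326.9316487002906, 'cy': 199.4702886216758, 'R': array([[-0.66958666, -0.7427316 ,  0.00186344],
       [-0.31067604,  0.27779973, -0.90901469],
       [ 0.67463627, -0.60924304, -0.4167599 ]]), 't': array([0.31551866, 0.32132386, 0.65314809])}
top {'fx': 500.39062663147, 'fy': 500.39062663147, 'cx': 322.2831952396778, 'cy': 212.25898060090822, 'R': array([[-0.00911849, -0.99993874, -0.00627477],
       [-0.99713542,  0.00956375, -0.07502994],
       [ 0.07508535,  0.00557264, -0.99716154]]), 't': array([-0.03181732,  0.55436528,  1.48730124])}
{'t': 0.1, 'joint_positions': array([ 1.12840095e+00,  1.24446805e-01,  1.65154295e+00, -6.69378878e-06,
        1.36749866e+00, -8.25428662e-02]), 'joint_velocities': array([ 1.35900094e-03, -8.50068345e-04, -3.89968567e-03, -4.96821668e-04,
       -1.86859236e-03, -7.12148016e-06]), 'tau': array([ 6.42074247e-04, -4.24929929e+01, -3.66653073e+01, -9.48017805e-05,
        3.85568463e-03,  8.37562851e-06]), 'position': array([0.22864494, 0.60786706, 0.2301682 ]), 'tool_rot': array([-5.62120825e-01, -3.09039895e+00,  2.87810291e-03]), 'ft_force': array([-0.11603023, -0.06241583, -0.61688659]), 'ft_torque': array([-0.06038108,  0.02774698,  0.01758534]), 'finger_force': 0.0, 'width': 0.08542431273506293}
```

View pics/scene0.png

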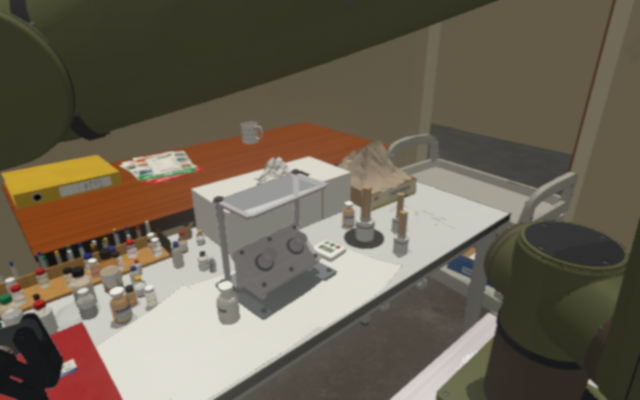

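View pics/top0.png

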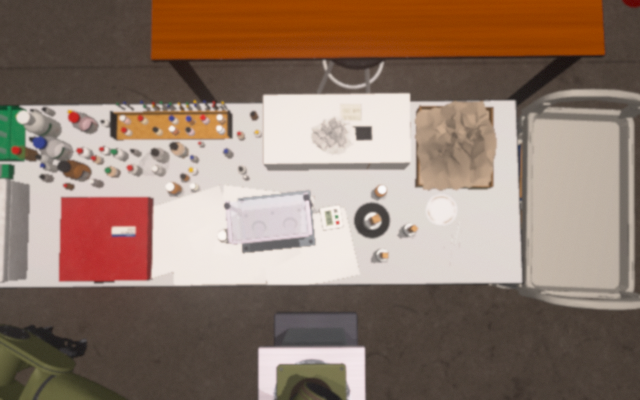

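The scene view shows the fixture at about (275,255), with the mallet on its rest at (365,230). In the top view the fixture is at (272,222), the rest at (372,220) and the timer at (332,218). I'll zoom in on both.

```bash
python3 - <<'E'
import cv2
a=cv2.imread("pics/top0.png")[175:275,215:425]; cv2.imwrite("pics/topc.png",cv2.resize(a,(798,380),interpolation=cv2.INTER_CUBIC))
a=cv2.imread("pics/scene0.png")[165:325,205:418]; cv2.imwrite("pics/scenec.png",cv2.resize(a,(798,600),interpolation=cv2.INTER_CUBIC))
E
```

```text
(no output)
```

View pics/topc.png

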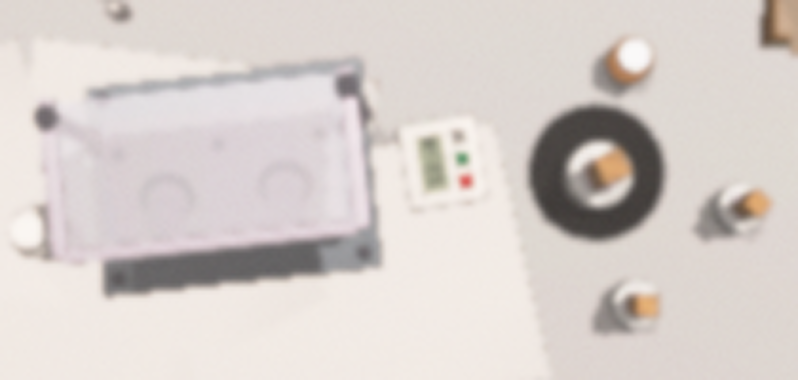

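View pics/scenec.png

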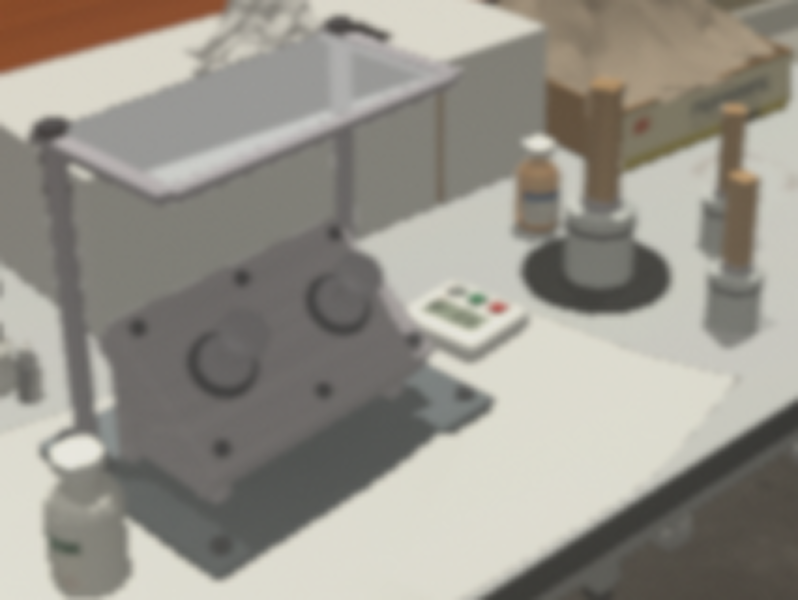

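Top crop (scale 3.8, offset 215,175):
- Guard: front corners about (58,258) and (368,229), post tops (46,117) and (347,83).
- Base: corners (105,295), (380,265), (88,93) and (360,60).
- Mallet: rest centre (597,172), handle top (611,167).
- Pin heads: (166,197) and (286,184).

Scene crop (scale 3.75, offset 205,165): crowns about (245,337) and (356,278).

Next is a contrast-stretched close-up of the pins and the handle.

```bash
python3 - <<'E'
import cv2,numpy as np
from rig import manip
t=np.mean([manip.snapshot("top").astype(float) for _ in range(4)],0)
s=np.mean([manip.snapshot("scene").astype(float) for _ in range(4)],0)
np.savez("avg.npz",t=t,s=s)
def P(im,x,y,w,h,W,H):
    a=im[y:y+h,x:x+w]; lo,hi=np.percentile(a,1),np.percentile(a,99)
    return cv2.resize(np.clip((a-lo)/(hi-lo)*255,0,255).astype(np.uint8),(W,H),interpolation=cv2.INTER_CUBIC)
A=P(s,240,215,80,60,400,300)   # 5x
B=P(t,245,212,60,30,400,200)   # x6.667
C=P(t,350,195,50,50,300,300)   # x6
D=P(s,340,175,50,75,200,300)   # x4
out=np.zeros((600,800,3),np.uint8)
out[:300,:400]=A; out[300:500,:400]=B; out[:300,420:720]=C; out[300:,420:620]=D
cv2.imwrite("pics/comp.png",out)
E
```

```text
(no output)
```

View pics/comp.png

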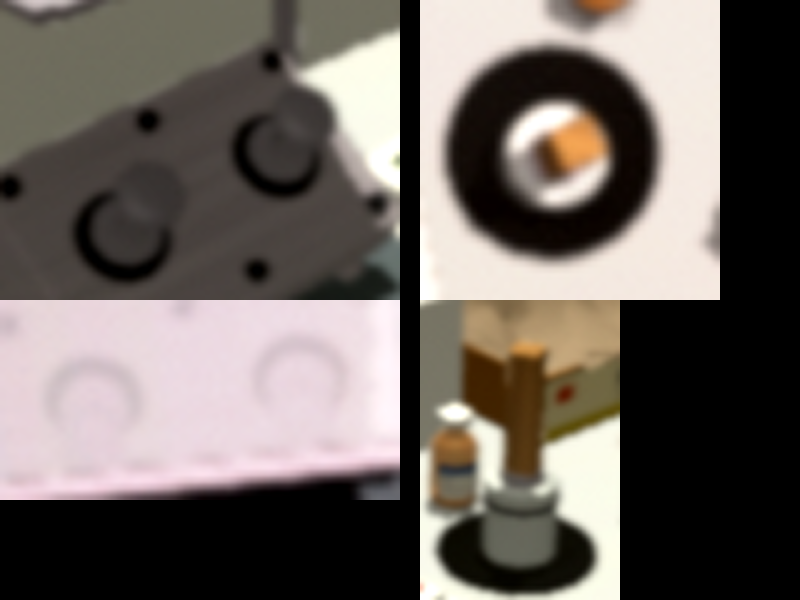

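The dark rings are flush on the face around each pin and visible in both views, with the heads up and to the right of them in the scene view: rings (264.4,261.4) and (295.4,244.4), heads about (270,254.6) and (300.6,238.6). The handle is yawed. I'll fit the fixture model to these points.

```bash
cat > h.py <<'E'
import numpy as np,cv2
from rig import manip
from scipy.optimize import least_squares
from scipy.spatial.transform import Rotation as Ro
C={n:manip.camera_info(n) for n in("scene","top")}
def proj(n,X):
    c=C[n]; q=np.atleast_2d(X)@c["R"].T+c["t"]; return np.c_[c["fx"]*q[:,0]/q[:,2]+c["cx"],c["fy"]*q[:,1]/q[:,2]+c["cy"]]
def atz(n,uv,z):
    c=C[n]; d=c["R"].T@[(uv[0]-c["cx"])/c["fx"],(uv[1]-c["cy"])/c["fy"],1]; o=-c["R"].T@c["t"]; return o+d*(z-o[2])/d[2]
E
cat > fit.py <<'E'
from h import *
T=lambda u,v:(215+u/3.8,175+v/3.8); S=lambda u,v:(205+u/3.746,165+v/3.75)
def pts(p):
    gx,px,pz=p[3:6]
    return dict(bfl=(-.085,.112,.012),bfr=(-.085,-.112,.012),bbl=(.085,.112,.012),bbr=(.085,-.112,.012),
     gfl=(gx,.11,.226),gfr=(gx,-.11,.226),pl=(gx+.102,.104,.23),pr=(gx+.102,-.104,.23),ra=(px,.045,pz),rb=(px,-.045,pz))
obs=[("top","bfl",T(105,295)),("top","bfr",T(380,265)),("top","gfl",T(58,259)),("top","gfr",T(368,229)),
("top","pl",T(46,117)),("top","pr",T(347,83)),("top","bbr",T(360,60)),("top","bbl",T(88,93)),
("top","ra",(259.2,227)),("top","rb",(290,224.3)),
("scene","bfl",S(220,578)),("scene","bfr",S(492,402)),("scene","gfl",S(155,188)),("scene","gfr",S(460,70)),
("scene","ra",(264.4,261.4)),("scene","rb",(295.4,244.4))]
def W(p,v): return np.array([p[0],p[1],0])+Ro.from_euler("z",p[2]).apply(v)
def res(p):
    d=pts(p); return np.array([proj(n,W(p,d[k]))[0]-o for n,k,o in obs]).ravel()
r=least_squares(res,[.4,.08,.08,-.1,0,.07],loss="soft_l1",x_scale=.01); p=r.x
if __name__=="__main__":
    print(p.round(4)); 
    for (n,k,o),e in zip(obs,res(p).reshape(-1,2)): print(n,k,e.round(1))
    n=Ro.from_euler("z",p[2]).apply([-.5736,0,.8192]); print("n",n)
    for k,h in(("ra",(270,254.6)),("rb",(300.6,238.6))):
        X=W(p,pts(p)[k]); print(k,X.round(4))
        for d in(.03,.035,.04,.045,.051): print(d,proj("scene",X+n*(d-.0065))[0].round(1),h)
    print("rest",atz("top",(372,220.3),.006),"htop",atz("top",(376.7,218.8),.156))
    a=np.load("avg.npz")["t"]; hsv=cv2.cvtColor(a.astype(np.uint8),cv2.COLOR_BGR2HSV)[205:232,362:392]
    m=((hsv[...,1]>70)&(hsv[...,2]>165)&(hsv[...,0]<25)).astype(np.uint8); print(m.sum())
    c=max(cv2.findContours(m,0,1)[0],key=cv2.contourArea); b=cv2.minAreaRect(c); print(b)
    box=cv2.boxPoints(b)+[362,205]; Q=np.array([atz("top",q,.156) for q in box]); print(Q.round(4),Q.mean(0))
    e=np.diff(Q,axis=0); print(np.hypot(e[:,0],e[:,1]),np.degrees(np.arctan2(e[:,1],e[:,0])))
E
python3 fit.py
```

```text
[ 0.5259  0.1029  0.0935 -0.057  -0.0141  0.0807]
top bfl [-0.7  1.4]
top bfr [0.8 1.6]
top gfl [-2.3  0.6]
top gfr [ 0.6 -0.2]
top pl [-0.6 -1.3]
top pr [-0.2 -0.6]
top bbr [ 0.4 -0.2]
top bbl [-1.3 -1.3]
top ra [-0.4  0.3]
top rb [-0.2 -0.2]
scene bfl [-0.5 -1.7]
scene bfr [ 1.4 -2.3]
scene gfl [0.4 1.4]
scene gfr [ 0.9 -1. ]
scene ra [ 0.1 -0.4]
scene rb [-0.1  0.5]
n [-0.57109534 -0.053545    0.8192    ]
ra [0.5077 0.1464 0.0807]
0.03 [268.  255.6] (270, 254.6)
0.035 [268.8 254.4] (270, 254.6)
0.04 [269.6 253.2] (270, 254.6)
0.045 [270.4 252.1] (270, 254.6)
0.051 [271.3 250.6] (270, 254.6)
rb [0.5161 0.0568 0.0807]
0.03 [299.2 239.6] (300.6, 238.6)
0.035 [300.  238.5] (300.6, 238.6)
0.04 [300.9 237.3] (300.6, 238.6)
0.045 [301.7 236.1] (300.6, 238.6)
0.051 [302.8 234.7] (300.6, 238.6)
rest [ 0.52921007 -0.18771398  0.006     ] htop [ 0.52446904 -0.18658479  0.156     ]
54
((13.900003433227539, 13.300000190734863), (6.708203315734863, 7.602630138397217), 63.43495178222656)
[[ 0.5296 -0.1711  0.156 ]
 [ 0.5387 -0.1898  0.156 ]
 [ 0.5222 -0.1978  0.156 ]
 [ 0.513  -0.179   0.156 ]] [ 0.5258662  -0.18441957  0.156     ]
[0.02088865 0.0183428  0.02086901] [ -63.99811883 -154.42108263  115.98048975]
```

The fixture fit is consistent to about 1–2 px, roughly 4 mm. The tool can't be tilted, so I'll grip the handle across its flats, tip the mallet 35° about its face edge on the rubber rest so it pivots between the pads, and carry it to the pins. First I'll refine the handle yaw and write a helper that converts moves into tool axes.

```bash
cat > go.py <<'E'
from h import *
def to(x,y,z,yawy=None,s=None):
    "shift in tool cm + turn deg to bring TCP to x,y,z with tool y at world angle yawy (deg)"
    s=s or manip.read_state(); R=Ro.from_rotvec(s["tool_rot"]).as_matrix()
    d=R.T@(np.array([x,y,z])-s["position"])*100
    cur=np.degrees(np.arctan2(R[1,1],R[0,1])); tr=0 if yawy is None else -((yawy-cur+180)%360-180)
    print("shift cm",d.round(2),"turn",round(tr,1),"| cur yawy",round(cur,1),"pos",s["position"].round(4),"t",s["t"])
E
python3 - <<'E'
from go import *
a=np.load("avg.npz")["t"].astype(np.uint8); o=cv2.resize(a[200:262,355:425],None,fx=8,fy=8,interpolation=cv2.INTER_CUBIC)
hsv=cv2.cvtColor(o,cv2.COLOR_BGR2HSV)
m=((hsv[...,1]>80)&(hsv[...,2]>175)&(hsv[...,0]<25)).astype(np.uint8)
for c in cv2.findContours(m,0,1)[0]:
    if cv2.contourArea(c)<400: continue
    b=cv2.minAreaRect(c); Q=np.array([atz("top",q/8+[355-.44,200-.44],.156) for q in cv2.boxPoints(b)]); e=np.diff(Q,axis=0)
    print(Q.mean(0).round(4),np.hypot(e[:,0],e[:,1]).round(4),(np.degrees(np.arctan2(e[:,1],e[:,0]))%90).round(1))
# black rest centre
h=cv2.cvtColor(a,cv2.COLOR_BGR2GRAY)[195:245,345:400]; m=(h<90).astype(np.uint8)
c=max(cv2.findContours(m,0,1)[0],key=cv2.contourArea); b=cv2.minEnclosingCircle(cv2.convexHull(c)); print("rest",atz("top",np.array(b[0])+[345,195],.006),b[1]*1.4/500)
to(.229,.608,.33,112); to(.527,-.187,.33,112)
E
```

```text
[ 0.4252 -0.2064  0.156 ] [0.0146 0.0132 0.0146] [89.5 88.9 89.5]
[ 0.4986 -0.2877  0.156 ] [0.0139 0.0161 0.0139] [35.6 35.3 35.6]
[ 0.5257 -0.1847  0.156 ] [0.0205 0.0187 0.0205] [27.3 26.9 27.3]
rest [ 0.53013899 -0.18602145  0.006     ] 0.04690060348510742
shift cm [-0.03 -0.03 -9.87] turn -42.6 | cur yawy 69.4 pos [0.2289 0.6083 0.2313] t 0.5
shift cm [-55.91 -63.95  -9.87] turn -42.6 | cur yawy 69.4 pos [0.2289 0.6083 0.2313] t 0.5
```

```bash
python3 -m crank '[0.3,0,0,-10,-14, 0.3,0,0,-10,-21, 0.3,-7,-8,-10,-28, 0.3,-56,-64,-10,-45.6, 0.3,-56,-64,-10,-45.6, 0.3,-56,-64,-10,-45.6, 0.3,-56,-64,-10,-45.6, 0.3,-56,-64,-10,-45.6, 0.3,-56,-64,-10,-45.6, 0.3,-56,-64,-10,-45.6]'; python3 -c "
from go import *; to(.528,-.186,.33,115)"
```

```text
t: 1.33
position: [0.3455, 0.2961, 0.325]
tool_rot: [-0.681, 3.066, 0.0]
ft_force: [1.1, -0.5, 0.4]
width: 0.0557
finger_force: 0.0
shift cm [  3.86 -51.4   -0.5 ] turn 0.0 | cur yawy 115.0 pos [0.3455 0.2961 0.325 ] t 1.3333
```

```bash
python3 -m crank '[0.3,3.9,-51.4,0,0, 0.3,3.9,-51.4,0,0, 0.3,3.9,-51.4,0,0, 0.3,3.9,-51.4,0,0, 0.3,3.9,-51.4,0,0, 0.3,3.9,-51.4,0,0, 0.3,3.9,-51.4,0,0, 0.3,3.9,-51.4,0,0, 0.3,3.9,-51.4,0,0, 0.3,3.9,-51.4,0,0]'; python3 -c "
from go import *; to(.528,-.186,.112,115)"
```

```text
t: 2.17
position: [0.4926, -0.0942, 0.3252]
tool_rot: [-0.678, 3.066, -0.001]
ft_force: [1.2, 0.7, -0.3]
width: 0.0556
finger_force: 0.0
shift cm [ 0.68 -9.8  21.32] turn -0.0 | cur yawy 115.0 pos [ 0.4926 -0.0942  0.3252] t 2.1667
```

```bash
python3 -m crank '[0.3,0.7,-9.8,0,0, 0.3,0.7,-9.8,0,0, 0.3,0.7,-9.8,0,0, 0.3,0.7,-9.8,0,0, 0.3,0.7,-9.8,4,0, 0.3,0.7,-9.8,8,0, 0.3,0.7,-9.8,12,0, 0.3,0.7,-9.8,12,0, 0.3,0.7,-9.8,12,0, 0.3,0.7,-9.8,12,0]'; python3 - <<'E'
from go import *; to(.528,-.186,.112,115)
t=manip.snapshot("scene")[150:260,320:440]; cv2.imwrite("pics/g1.png",cv2.resize(t,(600,550),interpolation=cv2.INTER_CUBIC))
E
```

```text
t: 3.0
position: [0.5285, -0.1834, 0.2076]
tool_rot: [-0.68, 3.064, -0.003]
ft_force: [0.4, -0.3, -0.1]
width: 0.0554
finger_force: 0.0
shift cm [ 0.18 -0.19  9.56] turn 0.0 | cur yawy 115.0 pos [ 0.5285 -0.1834  0.2076] t 3.0
```

View pics/g1.png

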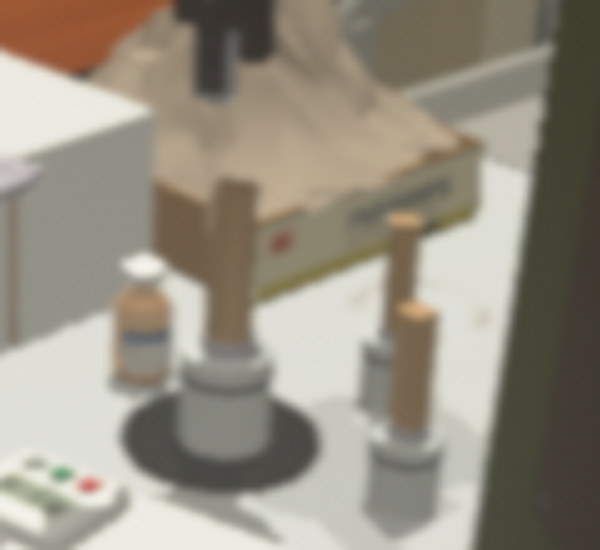

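The gripper hangs right over the handle: fingers at crop (225,60), handle top at (235,180). Descend and close.

```bash
python3 -m crank '[0.3,0.15,-0.2,3,0, 0.3,0.15,-0.2,6,0, 0.3,0.15,-0.2,9.5,0, 0.3,0.15,-0.2,9.5,0, 0.3,0.15,-0.2,9.5,0, -1,0.15,-0.2,9.5,0, -1,0.15,-0.2,9.5,0, -1,0.15,-0.2,9.5,0, -1,0.15,-0.2,9.5,0, -1,0.15,-0.2,9.5,0]'; python3 -c "
from go import *; to(.528,-.186,.112,115)"
```

```text
t: 3.88
position: [0.5287, -0.1864, 0.1135]
tool_rot: [-0.679, 3.063, -0.003]
ft_force: [-1.6, 2.2, 6.0]
width: 0.0215
finger_force: 58.2
shift cm [0.05 0.07 0.15] turn -0.0 | cur yawy 115.0 pos [ 0.5287 -0.1864  0.1135] t 3.8833
```

Gripped: opening 21.5 mm, 58 N. Now tip it about its face edge on the rubber by an arc, and check halfway.

```bash
python3 -m crank '[-1,0.4,0,0.05,0, -1,0.75,0,0.05,0, -1,1.1,0,0.05,0, -1,1.5,0,0.05,0, -1,1.9,0,0,0, -1,2.25,0,0,0, -1,2.6,0,0,0, -1,3.0,0,0,0, -1,3.4,0,0,0, -1,3.4,0,0,0]'; python3 - <<'E'
from go import *; to(.528,-.186,.112,115)
t=manip.snapshot("scene")[150:260,320:440]; cv2.imwrite("pics/g2.png",cv2.resize(t,(600,550),interpolation=cv2.INTER_CUBIC))
E
```

```text
t: 4.72
position: [0.4978, -0.2021, 0.1133]
tool_rot: [-0.678, 3.063, -0.007]
ft_force: [0.7, 0.3, 8.1]
width: 0.021
finger_force: 60.2
shift cm [-3.41  0.18  0.14] turn -0.0 | cur yawy 115.0 pos [ 0.4978 -0.2021  0.1133] t 4.7167
```

View pics/g2.png

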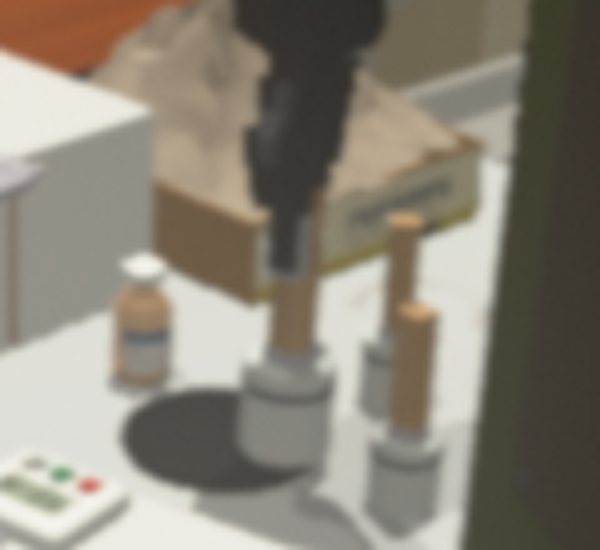

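The scene shows the mallet slid over the rest, to crop (285,400), instead of tipping, because there was too little downward preload. I'll set it back and find how stiff the downward press is.

```bash
python3 -m crank '[-1,0,0,-1,0, -1,-3,0,-1,0, -1,-6,0,-1,0, -1,-6,0,-1,0, -1,-6,0,-0.3,0, -1,-6,0,0.2,0, -1,-6,0,0.5,0, -1,-6,0,0.5,0, -1,-6,0,0.5,0, -1,-6,0,0.5,0]'; python3 -c "
from go import *; to(.528,-.186,.112,115)"
```

```text
t: 5.6
position: [0.5529, -0.1754, 0.1129]
tool_rot: [-0.677, 3.062, -0.002]
ft_force: [-5.3, 8.4, 31.1]
width: 0.0213
finger_force: 63.7
shift cm [2.71 0.09 0.07] turn -0.1 | cur yawy 114.9 pos [ 0.5529 -0.1754  0.1129] t 5.6
```

```bash
python3 -m crank '[-1,0,0,0.3,0, -1,0.55,0,0.2,0, -1,1.1,0,0.15,0, -1,1.7,0,0.1,0, -1,2.25,0,0.1,0, -1,2.8,0,0.1,0, -1,3.35,0,0.1,0, -1,3.9,0,0.15,0, -1,4.5,0,0.2,0, -1,4.5,0,0.2,0]'; python3 - <<'E'
from go import *; to(.528,-.186,.112,115)
t=manip.snapshot("scene")[150:260,320:440]; cv2.imwrite("pics/g3.png",cv2.resize(t,(600,550),interpolation=cv2.INTER_CUBIC))
E
```

```text
t: 6.43
position: [0.5129, -0.1949, 0.1104]
tool_rot: [-0.675, 3.058, -0.003]
ft_force: [-3.5, 7.3, 26.8]
width: 0.0214
finger_force: 63.0
shift cm [-1.75  0.17 -0.15] turn -0.1 | cur yawy 114.9 pos [ 0.5129 -0.1949  0.1104] t 6.4333
```

View pics/g3.png

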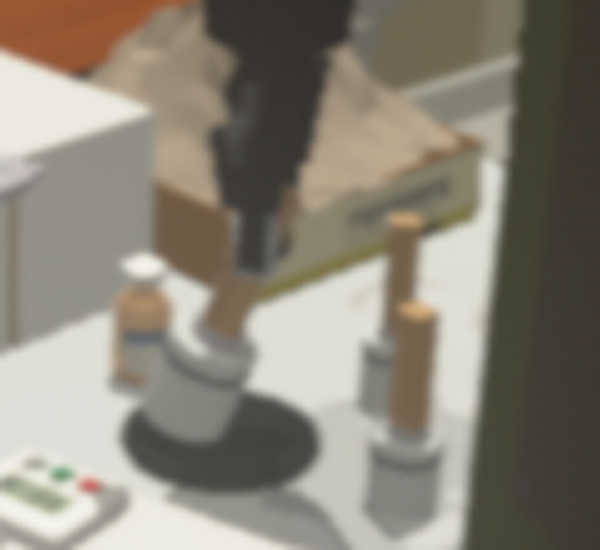

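It works: the mallet leans about 20°, handle towards the robot, head at crop (200,390) on the rest. Continue to about 36°, then lift clear and measure the tilt.

```bash
python3 -m crank '[-1,0.5,0,0.12,0, -1,1.0,0,0.2,0, -1,1.5,0,0.35,0, -1,2.0,0,0.5,0, -1,2.5,0,0.65,0, -1,3.0,0,0.8,0, -1,3.3,0,0.95,0, -1,3.3,0,0.95,0, -1,3.3,0,-2,0, -1,3.3,0,-5,0]';  python3 -m crank '[-1,0,0,-3,7, -1,0,0,-7,14, -1,0,0,-10,20, -1,0,0,-12,20, -1,0,0,-12,20, -1,0,0,-12,20, -1,0,0,-12,20, -1,0,0,-12,20, -1,0,0,-12,20, -1,0,0,-12,20]'; python3 - <<'E'
from go import *; to(.528,-.186,.112,95.4)
s=manip.snapshot("scene"); t=manip.snapshot("top"); cv2.imwrite("pics/s4f.png",s); cv2.imwrite("pics/t4f.png",t)
p=proj("scene",manip.read_state()["position"])[0]; q=proj("top",manip.read_state()["position"])[0]; print(p,q)
a=s[int(p[1])-40:int(p[1])+60,int(p[0])-50:int(p[0])+50]; b=t[int(q[1])-50:int(q[1])+50,int(q[0])-50:int(q[0])+50]
print(int(p[0])-50,int(p[1])-40,int(q[0])-50,int(q[1])-50)
cv2.imwrite("pics/g4.png",np.hstack([cv2.resize(i,(400,400),interpolation=cv2.INTER_CUBIC) for i in(a,b)]))
E
```

```text
t: 7.32
position: [0.4764, -0.2075, 0.1505]
tool_rot: [0.677, -3.062, -0.007]
ft_force: [0.8, -0.7, -1.5]
width: 0.0212
finger_force: 59.6
t: 8.15
position: [0.479, -0.2078, 0.2707]
tool_rot: [0.137, -3.136, -0.003]
ft_force: [0.8, 0.1, -1.8]
width: 0.0211
finger_force: 59.9
shift cm [-5.12  1.72 15.86] turn -0.4 | cur yawy 95.0 pos [ 0.479  -0.2078  0.2707] t 8.15
[388.85758829 144.63908185] [390.30717454 233.82973212]
338 104 340 183
```

View pics/g4.png

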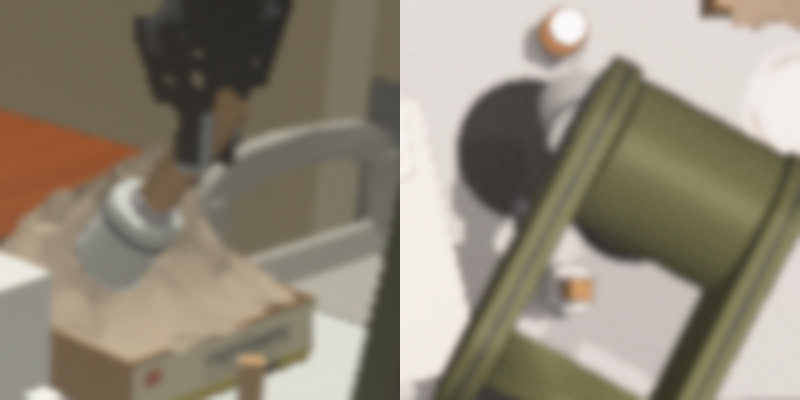

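The mallet is now gripped leaning. In the scene crop (scale 4, offset 338,104) the face centre is about (107,266), the head top about (145,208) and the handle end about (232,98). I'll fit tilt and grip height from these.

```bash
cat > mal.py <<'E'
from h import *
def fitm(S,obs,g0=.125,th0=.6):
    R=Ro.from_rotvec(S["tool_rot"]).as_matrix(); G=S["position"]-.019*R[:,2]
    m=lambda th:np.sin(th)*R[:,0]-np.cos(th)*R[:,2]
    f=lambda p:np.array([proj("scene",G+(h-p[1])*m(p[0])+p[2]*R[:,0])[0]-o for h,o in obs]).ravel()
    r=least_squares(lambda p:np.r_[f(p),p[2]/.002],[th0,g0,0],x_scale=[.1,.01,.01]); return r.x,f(r.x).reshape(-1,2),m(r.x[0])
E
python3 - <<'E'
from mal import *
import fit
S=manip.read_state(); D=lambda u,v:np.array([338+u/4,104+v/4])
x,e,m=fitm(S,[(0,D(107,266)),(.055,D(145,208)),(.15,D(232,98))]); print(np.degrees(x[0]),x[1:],e.round(1),m)
n=Ro.from_euler("z",fit.p[2]).apply([-.5736,0,.8192]); print("angle to pin",np.degrees(np.arccos(m@n)),n)
E
```

```text
34.28205781014693 [ 1.23268138e-01 -1.18631416e-04] [[ 0.  -0.5]
 [ 1.  -0.1]
 [-0.8  0.5]] [-0.55976702 -0.04972648  0.82715667]
angle to pin 0.5747356139338801 [-0.57109534 -0.053545    0.8192    ]
```

Tilt is 34.3°, 0.6° off the pin axis, with the grip 123 mm up the mallet. Now work out the stand-off in front of pin b, coming round the guard corner by backing towards the robot first.

```bash
cat > pin.py <<'E'
from go import *
import fit,sys
m=np.array([-.5655,-.0516,.8231]); g=.123
def tcp(k,d): return fit.W(fit.p,fit.pts(fit.p)[k])+d*m+g*m+[0,0,-.019]
def face(k):
    s=manip.read_state(); F=s["position"]+[0,0,.019]-g*m; r=F-fit.W(fit.p,fit.pts(fit.p)[k]); d=r@m
    R=Ro.from_rotvec(s["tool_rot"]).as_matrix(); print("face d(mm)",round(d*1e3,1),"lateral",((r-d*m)*1e3).round(1),"F",s["ft_force"].round(1),"along m",round(s["ft_force"]@m,1)); print("m in tool",(R.T@m).round(3))
if __name__=="__main__":
    to(*tcp(sys.argv[1],float(sys.argv[2])),95.4); face(sys.argv[1])
E
python3 pin.py rb .12; python3 pin.py rb .07
```

```text
shift cm [ 7.84 26.    1.03] turn -0.4 | cur yawy 95.0 pos [ 0.4794 -0.208   0.2717] t 8.25
face d(mm) 84.2 lateral [  80.5 -254.1   39.4] F [ 0.6  0.5 -2.9] along m -2.8
m in tool [ 0.569 -0.001 -0.822]
shift cm [ 5.   26.01  5.15] turn -0.4 | cur yawy 95.0 pos [ 0.4794 -0.208   0.2717] t 8.25
face d(mm) 84.2 lateral [  80.5 -254.1   39.4] F [ 0.6  0.5 -2.9] along m -2.8
m in tool [ 0.569 -0.001 -0.822]
```

```bash
python3 -m crank '[-1,3,0,0,0, -1,6,0,0,0, -1,8.5,1.5,0,0, -1,9,4.5,0.3,0, -1,9,8,0.5,0, -1,9,11.5,0.7,0, -1,9,15,0.9,0, -1,9,18.5,1,0, -1,9,22,1,0, -1,8.5,24,1,0]'; python3 -m crank '[-1,-0.3,1,0,0, -1,-0.7,2,0,0, -1,-0.7,2,0,0, -1,-0.7,2,0,0, -1,-0.7,2,0,0, -1,-0.7,2,0,0, -1,-0.7,2,0,0, -1,-0.7,2,0,0, -1,-0.7,2,0,0, -1,-0.7,2,0,0]'; python3 pin.py rb .12; python3 pin.py rb .07;
```

```text
t: 9.08
position: [0.3731, 0.0262, 0.2628]
tool_rot: [-0.14, 3.138, 0.002]
ft_force: [1.0, -0.3, -2.0]
width: 0.0215
finger_force: 60.0
t: 9.92
position: [0.3794, 0.0438, 0.2628]
tool_rot: [-0.136, 3.139, -0.0]
ft_force: [-0.4, -0.3, -2.0]
width: 0.0215
finger_force: 60.0
shift cm [0.07 0.05 0.11] turn -0.5 | cur yawy 94.9 pos [0.3794 0.0438 0.2628] t 9.9167
face d(mm) 120.5 lateral [ 1.1 -0.4  0.7] F [-0.4 -0.3 -2. ] along m -1.4
m in tool [ 0.568 -0.003 -0.823]
shift cm [-2.76  0.06  4.23] turn -0.5 | cur yawy 94.9 pos [0.3794 0.0438 0.2628] t 9.9167
face d(mm) 120.5 lateral [ 1.1 -0.4  0.7] F [-0.4 -0.3 -2. ] along m -1.4
m in tool [ 0.568 -0.003 -0.823]
```

```bash
python3 -m crank '[-1,-0.5,0,0.8,0, -1,-1,0,1.6,0, -1,-1.5,0.05,2.4,0, -1,-2.1,0.05,3.2,0, -1,-2.76,0.05,4.2,0, -1,-2.76,0.05,4.2,0, -1,-2.76,0.05,4.2,0, -1,-2.76,0.05,4.2,0, -1,-2.76,0.05,4.2,0, -1,-2.76,0.05,4.2,0]'; python3 pin.py rb .07; python3 - <<'E'
from h import *
s=manip.snapshot("scene"); t=manip.snapshot("top")
def P(im,x,y,w,h,W,H):
    a=im[y:y+h,x:x+w].astype(float); lo,hi=np.percentile(a,1),np.percentile(a,97)
    return cv2.resize(np.clip((a-lo)/(hi-lo)*255,0,255).astype(np.uint8),(W,H),interpolation=cv2.INTER_CUBIC)
cv2.imwrite("pics/g5.png",np.hstack([P(s,250,175,80,100,480,600),P(t,255,195,64,120,320,600)]))
E
```

```text
t: 10.75
position: [0.4071, 0.0469, 0.2215]
tool_rot: [-0.137, 3.137, -0.0]
ft_force: [1.1, -0.3, -1.6]
width: 0.0213
finger_force: 60.0
shift cm [ 0.02 -0.01  0.09] turn -0.4 | cur yawy 95.0 pos [0.4071 0.0469 0.2215] t 10.75
face d(mm) 70.6 lateral [0.6 0.2 0.4] F [ 1.1 -0.3 -1.6] along m -1.9
m in tool [ 0.567 -0.002 -0.824]
```

View pics/g5.png

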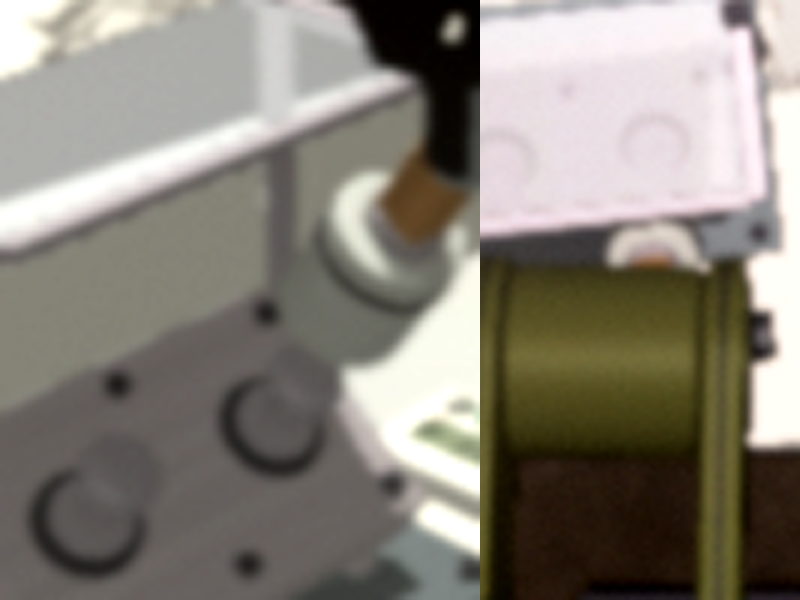

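In the scene panel the mallet face (≈335,330) lies in line with pin b's axis, ring (272,425) to crown (308,375), and is clear under the guard edge. First tap: 32 mm along the axis at about 7 cm/s.

```bash
python3 -m crank '[-1,-0.34,0,0.49,0, -1,-0.68,0,0.99,0, -1,-1.02,0,1.48,0, -1,-1.36,0,1.98,0, -1,-1.7,0,2.47,0, -1,-1.82,0,2.64,0, -1,-1.82,0,2.64,0, -1,-1.82,0,2.64,0, -1,-1.82,0,2.64,0, -1,-1.82,0,2.64,0]'; python3 pin.py rb .03
```

```text
t: 11.68
position: [0.425, 0.0485, 0.1944]
tool_rot: [-0.137, 3.138, -0.0]
ft_force: [0.7, 0.0, -1.7]
width: 0.0212
finger_force: 60.3
shift cm [-0.45 -0.01  0.68] turn -0.4 | cur yawy 95.0 pos [0.425  0.0485 0.1944] t 11.6833
face d(mm) 38.2 lateral [0.1 0.1 0.1] F [ 0.7  0.  -1.7] along m -1.8
m in tool [ 0.568 -0.002 -0.823]
```

No contact yet. Tap a further 10 mm.

```bash
python3 -m crank '[-1,-0.28,0,0.41,0, -1,-0.57,0,0.82,0, -1,-0.57,0,0.82,0, -1,-0.57,0,0.82,0, -1,-0.57,0,0.82,0, -1,-0.57,0,0.82,0, -1,-0.57,0,0.82,0, -1,-0.57,0,0.82,0, -1,-0.57,0,0.82,0, -1,-0.57,0,0.82,0]'; python3 pin.py rb .03
```

```text
t: 12.52
position: [0.4308, 0.049, 0.1862]
tool_rot: [-0.137, 3.138, 0.0]
ft_force: [-1.3, 0.3, -0.2]
width: 0.0216
finger_force: 60.6
shift cm [ 0.12 -0.01 -0.14] turn -0.4 | cur yawy 95.0 pos [0.4308 0.049  0.1862] t 12.5167
face d(mm) 28.1 lateral [0.1 0.1 0.1] F [-1.3  0.3 -0.2] along m 0.5
m in tool [ 0.568 -0.002 -0.823]
```

```bash
python3 -m crank '[-1,-0.28,0,0.41,0, -1,-0.28,0,0.41,0, -1,-0.28,0,0.41,0, -1,-0.28,0,0.41,0, -1,-0.28,0,0.41,0, -1,-0.28,0,0.41,0, -1,-0.28,0,0.41,0, -1,-0.28,0,0.41,0, -1,-0.28,0,0.41,0, -1,-0.28,0,0.41,0]'; python3 pin.py rb .03
```

```text
t: 13.35
position: [0.4335, 0.0493, 0.1821]
tool_rot: [-0.137, 3.138, 0.0]
ft_force: [-1.6, -0.6, 2.8]
width: 0.0214
finger_force: 60.9
shift cm [ 0.4  -0.01 -0.55] turn -0.4 | cur yawy 95.0 pos [0.4335 0.0493 0.1821] t 13.35
face d(mm) 23.2 lateral [0.1 0.1 0.1] F [-1.6 -0.6  2.8] along m 3.3
m in tool [ 0.568 -0.002 -0.823]
```

```bash
python3 -m crank '[-1,-0.28,0,0.41,0, -1,-0.28,0,0.41,0, -1,-0.28,0,0.41,0, -1,-0.28,0,0.41,0, -1,-0.28,0,0.41,0, -1,-0.28,0,0.41,0, -1,-0.28,0,0.41,0, -1,-0.28,0,0.41,0, -1,-0.28,0,0.41,0, -1,-0.28,0,0.41,0]'; python3 pin.py rb .03
```

```text
t: 14.18
position: [0.4363, 0.0495, 0.178]
tool_rot: [-0.137, 3.138, 0.0]
ft_force: [-1.7, 0.6, 2.4]
width: 0.0213
finger_force: 60.9
shift cm [ 0.68 -0.01 -0.96] turn -0.4 | cur yawy 95.0 pos [0.4363 0.0495 0.178 ] t 14.1833
face d(mm) 18.2 lateral [0.1 0.1 0.1] F [-1.7  0.6  2.4] along m 2.9
m in tool [ 0.568 -0.002 -0.823]
```

```bash
python3 -m crank '[-1,-0.23,0,0.33,0, -1,-0.23,0,0.33,0, -1,-0.23,0,0.33,0, -1,-0.23,0,0.33,0, -1,-0.23,0,0.33,0, -1,-0.23,0,0.33,0, -1,-0.23,0,0.33,0, -1,-0.23,0,0.33,0, -1,-0.23,0,0.33,0, -1,-0.23,0,0.33,0]'; python3 pin.py rb .03
```

```text
t: 15.02
position: [0.4381, 0.0497, 0.1762]
tool_rot: [0.137, -3.137, 0.0]
ft_force: [-9.0, -0.6, 11.4]
width: 0.0213
finger_force: 62.1
shift cm [ 0.86 -0.01 -1.14] turn -0.4 | cur yawy 95.0 pos [0.4381 0.0497 0.1762] t 15.0167
face d(mm) 15.7 lateral [0.5 0.1 0.3] F [-9.  -0.6 11.4] along m 14.5
m in tool [ 0.569 -0.002 -0.822]
```

```bash
python3 -m crank '[-1,-0.11,0,0.16,0, -1,-0.11,0,0.16,0, -1,-0.11,0,0.16,0, -1,-0.11,0,0.16,0, -1,-0.11,0,0.16,0, -1,-0.11,0,0.16,0, -1,-0.11,0,0.16,0, -1,-0.11,0,0.16,0, -1,-0.11,0,0.16,0, -1,-0.11,0,0.16,0]'; python3 pin.py rb .03
```

```text
t: 15.85
position: [0.4389, 0.0498, 0.1755]
tool_rot: [0.137, -3.136, 0.001]
ft_force: [-12.7, -1.2, 15.9]
width: 0.0212
finger_force: 62.6
shift cm [ 0.94 -0.01 -1.21] turn -0.4 | cur yawy 95.0 pos [0.4389 0.0498 0.1755] t 15.85
face d(mm) 14.7 lateral [0.7 0.1 0.5] F [-12.7  -1.2  15.9] along m 20.3
m in tool [ 0.57  -0.002 -0.821]
```

Pin b is home: resistance rose to 22 N with almost no travel. Back off along the axis and shift across to pin a.

```bash
python3 pin.py ra .068; python3 -m crank '[-1,0.8,0,-1.15,0, -1,1.8,0,-2.6,0, -1,2.8,0,-4.1,0, -1,3.4,0,-4.9,0, -1,3.4,2,-4.9,0, -1,3.4,4.5,-4.9,0, -1,3.4,7,-4.9,0, -1,3.4,9,-4.9,0, -1,3.4,9,-4.9,0, -1,3.4,9,-4.9,0]'; python3 pin.py ra .068
```

```text
shift cm [ 3.17  8.98 -4.34] turn -0.4 | cur yawy 95.0 pos [0.4389 0.0498 0.1755] t 15.85
face d(mm) 14.5 lateral [  9.  -89.5   0.6] F [-12.7  -1.2  15.9] along m 20.3
m in tool [ 0.57  -0.002 -0.821]
t: 16.68
position: [0.3976, 0.1369, 0.2211]
tool_rot: [0.14, -3.137, 0.001]
ft_force: [0.9, 0.3, -2.4]
width: 0.0212
finger_force: 60.4
shift cm [-0.21 -0.06  0.22] turn -0.3 | cur yawy 95.1 pos [0.3976 0.1369 0.2211] t 16.6833
face d(mm) 70.9 lateral [-0.4  0.6 -0.3] F [ 0.9  0.3 -2.4] along m -2.5
m in tool [ 0.569 -0.002 -0.822]
```

```bash
python3 -m crank '[-1,-0.34,0,0.49,0, -1,-0.68,0,0.98,0, -1,-1.02,0,1.48,0, -1,-1.36,0,1.97,0, -1,-1.7,0,2.46,0, -1,-2.04,0,2.95,0, -1,-2.28,0,3.29,0, -1,-2.28,0,3.29,0, -1,-2.28,0,3.29,0, -1,-2.28,0,3.29,0]'; python3 pin.py ra .068
```

```text
t: 17.52
position: [0.4208, 0.1385, 0.1889]
tool_rot: [-0.137, 3.138, 0.0]
ft_force: [-1.2, -0.3, -2.7]
width: 0.0215
finger_force: 60.6
shift cm [ 2.12 -0.02 -3.  ] turn -0.4 | cur yawy 95.0 pos [0.4208 0.1385 0.1889] t 17.5167
face d(mm) 31.3 lateral [0.4 0.1 0.3] F [-1.2 -0.3 -2.7] along m -1.6
m in tool [ 0.567 -0.002 -0.823]
```

```bash
python3 -m crank '[-1,-0.28,0,0.41,0, -1,-0.28,0,0.41,0, -1,-0.28,0,0.41,0, -1,-0.28,0,0.41,0, -1,-0.28,0,0.41,0, -1,-0.28,0,0.41,0, -1,-0.28,0,0.41,0, -1,-0.28,0,0.41,0, -1,-0.28,0,0.41,0, -1,-0.28,0,0.41,0]'; python3 pin.py ra .068
```

```text
t: 18.35
position: [0.4234, 0.1388, 0.1854]
tool_rot: [0.137, -3.139, -0.0]
ft_force: [-4.6, -1.1, 5.3]
width: 0.0214
finger_force: 61.3
shift cm [ 2.39 -0.02 -3.35] turn -0.4 | cur yawy 95.0 pos [0.4234 0.1388 0.1854] t 18.35
face d(mm) 26.9 lateral [0.5 0.2 0.4] F [-4.6 -1.1  5.3] along m 7.0
m in tool [ 0.568 -0.002 -0.823]
```

```bash
python3 -m crank '[-1,-0.17,0,0.25,0, -1,-0.17,0,0.25,0, -1,-0.17,0,0.25,0, -1,-0.17,0,0.25,0, -1,-0.17,0,0.25,0, -1,-0.17,0,0.25,0, -1,-0.17,0,0.25,0, -1,-0.17,0,0.25,0, -1,-0.17,0,0.25,0, -1,-0.17,0,0.25,0]'; python3 pin.py ra .068
```

```text
t: 19.18
position: [0.4246, 0.139, 0.1845]
tool_rot: [0.137, -3.137, -0.0]
ft_force: [-11.2, -2.5, 13.1]
width: 0.0212
finger_force: 62.7
shift cm [ 2.51 -0.03 -3.44] turn -0.4 | cur yawy 95.0 pos [0.4246 0.139  0.1845] t 19.1833
face d(mm) 25.4 lateral [0.8 0.3 0.6] F [-11.2  -2.5  13.1] along m 17.2
m in tool [ 0.569 -0.002 -0.822]
```

Pin a is home too: 19 N with the travel stopped, at the depth expected from pin b's offset. Now withdraw. To stand the mallet straight again I'll press its head against the guard's front edge from the front, gently and with the hand well above, so it pivots back upright in the pads.

```bash
cat > own.py <<'E'
from go import *
import fit,sys
X,Y,Z,yw=map(float,sys.argv[1:5]); to(*fit.W(fit.p,np.array([X,Y,Z])),yw)
E
python3 -m crank '[-1,0.6,0,-0.9,0, -1,1.7,0,-2.5,0, -1,2.8,0,-4.1,0, -1,3.9,0,-5.7,0, -1,5.1,0,-7.4,0, -1,5.1,0,-7.4,0, -1,5.1,0,-7.4,0, -1,5.1,0,-7.4,0, -1,5.1,0,-7.4,0, -1,5.1,0,-7.4,0]'; python3 own.py -.18 0 .285 95.4; python3 own.py -.08 0 .285 95.4
```

```text
t: 20.02
position: [0.3742, 0.1344, 0.255]
tool_rot: [0.136, -3.136, 0.001]
ft_force: [-0.3, 0.3, -2.0]
width: 0.0214
finger_force: 60.5
shift cm [ 3.17 -4.57 -2.99] turn -0.4 | cur yawy 95.0 pos [0.3742 0.1344 0.255 ] t 20.0167
shift cm [-6.83 -4.51 -3.02] turn -0.4 | cur yawy 95.0 pos [0.3742 0.1344 0.255 ] t 20.0167
```

```bash
python3 -m crank '[-1,1.5,-1.5,-1.5,0, -1,3.2,-3,-3,0, -1,3.2,-4.5,-3,0, -1,3.2,-4.5,-3,0, -1,2.2,-4.5,-3,0, -1,1.2,-4.5,-3,0, -1,0.4,-4.5,-3,0, -1,-0.4,-4.5,-3,0, -1,-1.2,-4.5,-3,0, -1,-1.2,-4.5,-3,0]'; python3 own.py -.08 0 .285 95.4
```

```text
t: 20.85
position: [0.3897, 0.0909, 0.2843]
tool_rot: [0.137, -3.132, 0.001]
ft_force: [-1.6, -0.8, -6.0]
width: 0.0212
finger_force: 60.1
shift cm [-5.67 -0.04 -0.1 ] turn -0.4 | cur yawy 95.0 pos [0.3897 0.0909 0.2843] t 20.85
```

```bash
python3 -m crank '[-1,-0.5,0,0,0, -1,-1,0,0,0, -1,-1.5,0,0,0, -1,-2,0,0,0, -1,-2.5,0,0,0, -1,-3,0,0,0, -1,-3,0,0,0, -1,-3,0,0,0, -1,-3,0,0,0, -1,-3,0,0,0]'; python3 own.py -.08 0 .285 95.4
```

```text
t: 21.68
position: [0.4191, 0.0934, 0.2852]
tool_rot: [0.137, -3.135, -0.0]
ft_force: [-3.9, 0.4, -6.5]
width: 0.0215
finger_force: 60.0
shift cm [-2.72 -0.04  0.01] turn -0.4 | cur yawy 95.0 pos [0.4191 0.0934 0.2852] t 21.6833
```

```bash
python3 -m crank '[-1,-0.5,0,0,0, -1,-1,0,0,0, -1,-1.5,0,0,0, -1,-2,0,0,0, -1,-2.4,0,0,0, -1,-2.7,0,0,0, -1,-2.7,0,0,0, -1,-2.7,0,0,0, -1,-2.7,0,0,0, -1,-2.7,0,0,0]'; python3 own.py -.08 0 .285 95.4; python3 - <<'E'
from h import *
S=manip.read_state(); a=cv2.cvtColor(manip.snapshot("scene"),cv2.COLOR_BGR2GRAY).astype(int)
cv2.imwrite("pics/u.png",a)
R=Ro.from_rotvec(S["tool_rot"]).as_matrix(); G=S["position"]-.019*R[:,2]
for th in(0,10,20,34):
    t=np.radians(th); m=np.sin(t)*R[:,0]-np.cos(t)*R[:,2]; print(th,[proj("scene",G+(h-.123)*m)[0].round(0) for h in(0,.055,.15)])
E
```

```text
t: 22.52
position: [0.4472, 0.0956, 0.2886]
tool_rot: [-0.137, 3.137, -0.0]
ft_force: [-6.8, -1.7, 1.2]
width: 0.0214
finger_force: 61.4
shift cm [ 0.09 -0.01  0.36] turn -0.4 | cur yawy 95.0 pos [0.4472 0.0956 0.2886] t 22.5167
0 [array([300., 220.]), array([299., 195.]), array([298., 148.])]
10 [array([292., 216.]), array([295., 193.]), array([299., 149.])]
20 [array([285., 210.]), array([291., 190.]), array([301., 150.])]
34 [array([277., 201.]), array([286., 184.]), array([303., 152.])][ WARN:0@0.867] global loadsave.cpp:1063 imwrite_ Unsupported depth image for selected encoder is fallbacked to CV_8U.
```

```bash
cat > sil.py <<'E'
from h import *
import sys
def rows(x0,x1,y0,y1,step=3,name="scene",ref="s",thr=22):
    a=np.load("avg.npz")[ref]; b=np.mean([manip.snapshot(name).astype(float) for _ in range(3)],0)
    d=np.abs(a-b).max(2)>thr
    for y in range(y0,y1,step): print(y,''.join('#' if v else '.' for v in d[y,x0:x1]))
if __name__=="__main__": rows(*map(int,sys.argv[1:5]))
E
python3 sil.py 260 340 160 230
```

```text
160 ..........................#########################.............................
163 ..........................#########################.............................
166 ..........................########################..............................
169 ..........................########################..............................
172 ............................#####.........######................................
175 ................................################................................
178 ................................#################...............................
181 ................................#################...............................
184 .................................################...............................
187 .................................################...............................
190 .................................################...............................
193 ..............................###.###############...............................
196 ............................##############..................................
[... 239 characters left out ...]
....................
208 ................................................................................
211 ................................................................................
214 ................................................................................
217 ................................................................................
220 ................................................................................
223 ................................................................................
226 ................................................................................
229 ................................................................................
```

```bash
python3 -m crank '[-1,2,0,0,0, -1,4,0,-0.5,0, -1,6,0,-1,0, -1,6,-3.5,-1,0, -1,6,-7,-1,0, -1,6,-10.5,-1,0, -1,6,-14,-1,0, -1,6,-17.5,-1,0, -1,6,-21,-1,0, -1,6,-24,-1,0]'; python3 -c "
from go import *; to(.53,-.187,.30,95.4)"
```

```text
t: 23.55
position: [0.4094, -0.1518, 0.2986]
tool_rot: [-0.134, 3.132, -0.007]
ft_force: [1.1, 0.4, -2.0]
width: 0.0215
finger_force: 61.0
shift cm [-11.71  -4.54  -0.04] turn -0.5 | cur yawy 94.9 pos [ 0.4094 -0.1518  0.2986] t 23.55
```

```bash
python3 -m crank '[-1,-2.5,-1,0,0, -1,-5,-2.5,0,0, -1,-8,-4,0,0, -1,-10.5,-4.1,0,0, -1,-11.7,-4.1,1.5,0, -1,-11.7,-4.1,3.5,0, -1,-11.7,-4.1,5,0, -1,-11.7,-4.1,5,0, -1,-11.7,-4.1,5,0, -1,-11.7,-4.1,5,0]'; python3 - <<'E'
from go import *; to(.53,-.187,.25,95.4)
S=manip.read_state(); R=Ro.from_rotvec(S["tool_rot"]).as_matrix(); G=S["position"]-.019*R[:,2]
for th in(-10,0,10,20):
    t=np.radians(th); m=np.sin(t)*R[:,0]-np.cos(t)*R[:,2]; print(th,[proj("scene",G+(h-.123)*m)[0].round(0) for h in(0,.055,.15)])
import sil; sil.rows(325,405,125,215)
E
```

```text
t: 24.38
position: [0.5294, -0.18, 0.2487]
tool_rot: [-0.136, 3.135, -0.003]
ft_force: [0.1, -0.9, -2.5]
width: 0.0215
finger_force: 61.0
shift cm [-0.   -0.71 -0.13] turn -0.4 | cur yawy 95.0 pos [ 0.5294 -0.18    0.2487] t 24.3833
-10 [array([370., 191.]), array([368., 171.]), array([365., 133.])]
0 [array([364., 190.]), array([365., 170.]), array([366., 133.])]
10 [array([357., 187.]), array([361., 168.]), array([368., 134.])]
20 [array([351., 183.]), array([357., 166.]), array([369., 135.])]
125 ........................##################################......................
128 .........................################################.......................
131 ..........................##########...################.........................
134 ...........................################......##.............................
137 ................................##########......................................
140 .................................##########.....................................
143 ..................................#########.....................................
146 
[... 1250 characters left out ...]
....................
191 ................................##############..................................
194 .........................................######.................................
197 ................................................................................
200 ................................................................................
203 ....................##....##.......................................####.........
206 ............................#####...........................###########.........
209 ............................###############.........###################........#
212 ..............................#########################################.........
```

The silhouette puts the head centred near column 366 with the face at row 190, which matches a tilt of 0 to −3°, so the mallet is upright. Lower it onto the rest.

```bash
python3 -m crank '[-1,0,-0.35,2,0, -1,0,-0.7,5,0, -1,0,-0.7,8,0, -1,0,-0.7,10.5,0, -1,0,-0.7,12.5,0, -1,0,-0.7,13.2,0, -1,0,-0.7,13.6,0, -1,0,-0.7,13.9,0, -1,0,-0.7,13.9,0, -1,0,-0.7,13.9,0]'; python3 -c "
from go import *; to(.53,-.187,.11,95.4); print(manip.read_state()['ft_torque'])"
```

```text
t: 25.37
position: [0.53, -0.1869, 0.1095]
tool_rot: [-0.137, 3.136, -0.002]
ft_force: [0.9, -0.1, -1.5]
width: 0.0213
finger_force: 61.0
shift cm [-0.   -0.01 -0.05] turn -0.4 | cur yawy 95.0 pos [ 0.53   -0.1869  0.1095] t 25.3667
[-0.03467697 -0.00867976  0.01836778]
```

```bash
python3 -m crank '[-1,0,0,0.1,0, -1,0,0,0.2,0, -1,0,0,0.3,0, -1,0,0,0.4,0, -1,0,0,0.5,0, -1,0,0,0.5,0, -1,0,0,0.5,0, -1,0,0,0.5,0, -1,0,0,0.5,0, -1,0,0,0.5,0]'
```

```text
t: 26.2
position: [0.5302, -0.1869, 0.1071]
tool_rot: [-0.137, 3.136, -0.002]
ft_force: [-5.7, 2.9, 15.3]
width: 0.0215
finger_force: 63.6
```

```bash
python3 -m crank '[-1,0,0,-0.2,0, -1,0,0,-0.2,0, -0.3,0,0,-0.2,0, -0.2,0,0,-0.2,0, 0,0,0,-0.2,0, 0.2,0,0,-0.2,0, 0.3,0,0,-0.2,0, 0.3,0,0,-0.2,0, 0.3,0,0,-0.2,0, 0.3,0,0,-0.2,0]';python3 -m crank '[0.3,0,0,-1,0, 0.3,0,0,-3,0, 0.3,0,0,-6,0, 0.3,0,0,-9,0, 0.3,0,0,-12,0, 0.3,0,0,-15,0, 0.3,0,0,-15,0, 0.3,0,0,-15,0, 0.3,0,0,-15,0, 0.3,0,0,-15,0]'; python3 - <<'E'
import sil; from h import *
for h in(.006,.061,.156): print(h,proj("scene",[.53,-.187,h]).round(1),proj("top",[.53,-.187,h]).round(1))
sil.rows(335,400,165,250)
E
```

```text
t: 27.03
position: [0.5288, -0.1863, 0.1045]
tool_rot: [0.137, -3.138, -0.0]
ft_force: [0.8, 0.5, 0.5]
width: 0.0553
finger_force: 0.0
t: 27.87
position: [0.528, -0.186, 0.2529]
tool_rot: [0.137, -3.136, -0.002]
ft_force: [-0.2, 0.7, 0.3]
width: 0.0557
finger_force: 0.0
0.006 [[363.3 235.7]] [[371.8 220. ]]
0.061 [[364.1 217.9]] [[373.5 218.9]]
0.156 [[365.6 185.1]] [[376.8 216.8]]
165 .................................................................
168 #########........................................................
171 ###############..................................................
174 .#########.......................................................
177 ##...............................................................
180 .................................................................
183 ......................................#..........................
186 ................................####.......#.....................
189 .........................###.............##......................
192 .................................................................
195 ...........
[... 614 characters left out ...]

222 ########...........###............###......##############........
225 #######............####...................##############.........
228 ########..................................##############.........
231 ###########...........................##......#########..........
234 #########.............................##.........................
237 ########..............................##.........................
240 #########........................................................
243 ###########......................................................
246 ########...#####.................................................
249 ####........######......############.####........................
```

The mallet stands where it began, with only thin edge differences. I'll check the bystanders and pins numerically against the first picture by template matching.

```bash
python3 - <<'E'
from h import *
a=np.load("avg.npz")["s"].astype(np.uint8); b=np.mean([manip.snapshot("scene").astype(float) for _ in range(4)],0).astype(np.uint8)
for n,(x,y,w,h) in dict(bottle=(216,280,26,44),timer=(312,237,36,26),amber=(340,198,18,32),handle=(357,183,16,36),head=(352,218,26,26),pinA=(262,246,16,16),pinB=(293,230,16,16)).items():
    T=a[y:y+h,x:x+w]; S=b[y-10:y+h+10,x-10:x+w+10]; r=cv2.matchTemplate(S,T,cv2.TM_CCOEFF_NORMED); _,v,_,l=cv2.minMaxLoc(r); print(n,round(v,3),(l[0]-10,l[1]-10))
E
```

```text
bottle 0.998 (0, 0)
timer 0.937 (0, 0)
amber 0.994 (0, 0)
handle 0.957 (1, 0)
head 0.968 (1, 0)
pinA 0.763 (-1, 2)
pinB 0.924 (-2, 1)
```

Bystanders haven't moved, the mallet is within about 3 mm of its first place, and both pins were felt home. Their home positions differ by about 10 mm, as the thresholds imply. Handing in.

```bash
python3 -c "
from rig import manip; print(manip.job_done())"
```

```text
the job is handed in; nothing more can be done
None
```

I drove both pins until they stopped solid, stood the mallet back upright on its black rest and handed the job in at about 28 s; no verdict was returned.

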